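# Hold a router's recessed reset button down with a stylus

### The job

Slide the blue shutter on the clamped router fully open, then take the orange-handled stylus out of its stand, reach its steel tip straight down through the yellow-ringed hole and press the recessed red reset button all the way down. Keep it pressed for at least three seconds and finish like that, with the stylus still gripped and the button still held down; leave the other things on the bench where they are.

Things in the scene. Friction and masses are not known exactly. Their poses are not given: they have to be found in the camera images.
- router: Grey-topped black router clamped in a fixed cradle with blue jaws: 150 (x) x 180 (y) x 50 mm, immovable, level. Origin at the centre of its underside on the bench, z up; the ports and two folded antennas are on its +x side. Its top face is 50 mm above the bench. The round reset hole is at (-20, -30) mm and the shutter slides towards the router's +y, in the router's frame
- reset_hole (a point): Centre of the 14 mm round reset hole, at the level of the router's top face (50 mm above the bench), ringed in yellow. The cover is 8 mm thick, hollow below it. The red button's top lies 20 mm below this point. Axes as the router's
- reset_button (a joint): Travel of the red reset button (12 mm across, below the hole): 0 up, 0.005 m fully down. Spring: starts to move at 2 N, fully down at 6 N, then a hard stop; springs back when let go
- shutter (a joint): Travel of the blue shutter on the router's top: 0 shut over the hole, 0.040 m fully open (end stop), moving along the router's +y; starts within 8 mm of shut. Friction about 1.5 N; stays where it is left. Its plate (30 x 50 mm, 4 mm thick, on the top face) covers the hole when shut and when fully open its edge stands 24 mm from the hole's centre
- shutter_tab (a point): Centre of the top of the shutter's upright tab, about 76 mm above the bench; moves with the shutter. The tab is 24 mm (router x) x 14 mm (router y) x 22 mm tall and rises from the shutter plate; axes as the router's; 25 mm to the router's +y of the hole when shut, 65 mm when open
- stand: Fixed aluminium block 60 x 60 x 65 mm, with a 10 mm hole down its middle in which the stylus stands. Origin at the centre of its underside, z up. Its place and the flux jar's and solder reel's are interchanged
- stylus: Stylus standing upright, 130 mm long, about 50 g: steel shaft 6 mm across and 55 mm long below, then a round orange handle 18 mm across and 75 mm long with black bands. Origin at the tip of the shaft, z along it towards the handle. In the stand the handle's shoulder rests on the block's top, so the tip is 10 mm and the handle 65 to 140 mm above the bench
- flux_jar: Amber flux jar, 48 mm across, 55 mm tall, loose; leave alone. Origin under its centre
- solder_reel: White and steel solder reel, 56 mm across, 34 mm tall, loose; leave alone. Origin under its centre
- phone_dark: Phone with a dark screen, 72 x 148 x 9 mm, lying loose; leave alone. Origin under its centre
- phone_bare: Phone with a grey face, 72 x 148 x 9 mm, lying loose; leave alone. Origin under its centre
- screwdriver: Red screwdriver, 160 mm long, lying loose; leave alone. Lies along its x
- parts_tray: Clear divided parts tray, 100 x 130 x 28 mm, loose; leave alone. Origin under its centre
Things that resemble listed ones, but are neither listed nor needed, are in the scene too. Leave any pink look-alike of the router alone.

How it is judged:
On the way, in this order (a step that is already met when the one before it is completed fails the run):
1. the shutter is slid open (value of joint shutter above 0.034 m and height (world z) of stylus below 0.02 m), for 0.2 s.
2. the stylus is drawn out of its stand in the gripper (height (world z) of stylus above 0.068 m and contact force between the fingers and stylus above 1 N), for 0.1 s.
3. the stylus's tip, through the hole, holds the button down for three seconds (value of joint reset_button above 0.003 m and contact force between stylus and reset_button above 2 N and horizontal distance between stylus and reset_hole below 0.008 m and contact force between the fingers and stylus above 1 N and value of joint shutter above 0.03 m), for 3 s.
At the end, for the whole second after the job is handed in: The gripped stylus, within 15 degrees of upright and its tip within 8 mm of the hole's axis, presses on the button with more than 2 N and holds it down by more than 3 of its 5 mm; the shutter is open (over 30 of 40 mm); no bystander has moved by more than 20 mm (all of step 3 and angle between stylus's own z axis and vertical below 0.25 rad and not (distance of any of flux_jar, solder_reel, phone_dark, phone_bare, screwdriver, parts_tray from where it was at the start of the episode above 0.02 m)); the arm keeps its last pose, push and grip.
It fails at once if another thing on the bench is shifted by more than 20 mm (distance of any of flux_jar, solder_reel, phone_dark, phone_bare, screwdriver, parts_tray from where it was at the start of the episode above 0.02 m).
It also fails if it takes over 64 s, if anything falls off the work surface, if the arm or the gripper's body presses on something with over 40 N, if the wrist force passes 120 N, or if a joint passes its speed limit or range.

### The arm

A 6-joint arm with a two-finger parallel gripper is mounted at the origin on the work surface. World frame = base frame: x ahead of the robot, y to its left, z up, the work surface at z = 0. Lengths are in m, angles in rad, forces in N, time in s.
With the tool pointing down it reaches from about 0.25 to 0.725 m from the base axis. Payload 4 kg.
Tool frame: the origin (TCP) lies at the very end of the fingers, on their centre line; the grasp point (between the pads) lies 19 mm behind it; z points along the fingers, y is the line along which they close (so a half turn about z gives the same grasp; the last joint's range is limited). The gripper opens to 85 mm and grips with 20 to 120 N. Pads are 22 mm wide; open, the fingers measure 114 mm over their backs; the gripper's body (76 mm by 85 mm) begins 54 mm behind the grasp point. The pads swing forward as they close: fully open they stand 13 mm farther back than shut.
Start: joints at [-1.256, 0.241, 0.005, 1.335, 0, 1.571], TCP at [0.155, -0.475, 0.231] pointing down, gripper open.
Joint ranges: [-2.72, 2.72], [-1.05, 1.87], [-1.09, 1.28], [-1.99, 2.15], [-1.42, 1.44], [-3.14, 3.14]. Speed limits (rad/s): [2.79, 2.79, 3.14, 3.14, 3.14, 3.14].

### API

Orientations are given as a unit quaternion [x, y, z, w].
In Python, from workcell import bot, vision, workorder gives the robot as it stands.
- The arm moves only by the shell command python3 -m creep 'ROWS' [OPENING]. ROWS is JSON, a list of rows, each a list of 2 entries, a list of its own where there are three numbers: the shift along the tool's x, y, z in mm, then the turn, a rotation vector about the tool's x, y, z in rad. In form: [[[dx, dy, dz], [wx, wy, wz]], ...]. A call has 1 to 12 rows; each row shifts and turns the commanded pose from where the row before left it, along the tool's axes as they then stand; what a row does not reach is not made up. A row lasts 1/8 s, in which the tool goes at most 62.5 mm and 10.7 degrees, less where a joint would pass 70% of its speed; a pose out of reach is approached as far as the arm can. A call is refused whole if a number of a shift passes 62.5 or a number of a turn 0.188, either way. A call with a gripper value outside its range is refused whole. OPENING is the finger opening in mm, from 0 to 85.4, set as the call begins (- or left out, the last holds). The fingers move at their own pace and stop on an object; the grip force is fixed at half the most. Time passes only in rows, so rows that do not move let the fingers close. It gives the time, the measured TCP pose, the force, the opening and the grip force at its end, in the units of the state.
- bot.get_obs(): the state, without advancing time (a new reading comes with each control period).
- vision.camera(name): name is "side" or "top"; returns a dict with "image" (480x640x3 uint8, blue, green, red), "z_map" (480x640 float32, m along the optical axis (not along the pixel's ray), 0 where there is no reading), "K" (3x3 intrinsics, pixels), "rvec" (rotation vector, rad) and "tvec" (3), from world to camera coordinates, as OpenCV has them. Camera axes: x right, y down, z forward; pixel columns grow to the right and rows downward; lengths in m; the calibration is good to about 2 mm. A picture is of the moment at which its call begins.
- workorder.job_done(): hands the job in; it is judged then, once.
Trained networks look in a picture, given as the dict that the camera call returned (one of the last four; its "shot" number tells which), for a name from the list of things; names that differ only in an ending like _2 or _b are one class to them, and where a whole thing is asked for, a point or a joint stands for the part that bears it (a point fixed in the world has none). Each returns a list of dicts, best first, with "score" (0 to 1); they miss things now and then, are a little off and sometimes report something else, mostly with a low value. They report only what shows in the picture. A call takes as long as a camera call. They do not tell look-alikes from the thing itself.
- vision.spot_in(picture, query): "position" ([column, row] in pixels, amid what is visible of it).
- vision.place_of(picture, query): "position" ([column, row] in pixels: a listed point, or the origin of a listed thing).
The state is a dict: "clock": time; "joint_pos": joint angles; "joint_vel": joint speeds; "tau": joint torques, N m; "eef_pos": TCP position; "tool_rot": TCP orientation; "ft_force": force on the tool from outside, world axes, zero at the start; "ft_torque": the same for the moment, N m; "grip_width": finger opening in m; "grasp_force": force on a finger pad.
Only numpy, scipy, OpenCV 4.12 (cv2) and the standard library are available. Lean on these libraries where they do the work, as an engineer would, in place of code of your own. Each camera call takes 0.05 s, during which the arm holds its last target. There are 200 camera calls.

## Working session

There is one attempt and no reset: what is moved stays moved. The work goes in short steps, Python scripts to look and compute and a shell command to move; the robot and the scene stay as the last step left them, time stands still between calls to the robot, and variables do not carry over. Pictures are saved under pics/ and viewed, at most 10 in all, crops included, and the job is handed in when it is done.

```bash
mkdir -p pics
cat > h.py <<'E'
import numpy as np,cv2
from workcell import bot,vision,workorder
from scipy.spatial.transform import Rotation as R
def ray(p,px):
    K=p["K"];Rm=cv2.Rodrigues(np.array(p["rvec"],float))[0];t=np.array(p["tvec"],float).ravel()
    d=Rm.T@np.linalg.solve(K,[px[0],px[1],1.]);return -Rm.T@t,d
def at_z(p,px,z):
    c,d=ray(p,px);return c+d*(z-c[2])/d[2]
def at_depth(p,px):
    c,d=ray(p,px);u,v=int(round(px[0])),int(round(px[1]));return c+d*p["z_map"][v,u]
def proj(p,X):
    return cv2.projectPoints(np.array(X,float).reshape(-1,3),np.array(p["rvec"],float),np.array(p["tvec"],float),p["K"],None)[0].reshape(-1,2)
E
python3 - <<'E'
from h import *
for n in("top","side"):
    p=vision.camera(n);cv2.imwrite(f"pics/{n}0.png",p["image"])
    for q in("router","reset_hole","shutter_tab","stylus","stand","flux_jar","solder_reel"):
        for r in vision.place_of(p,q)[:3]:
            z={"reset_hole":.05,"shutter_tab":.076,"stylus":.01}.get(q,0)
            print(n,q,np.round(r["position"]),round(r["score"],2),at_z(p,r["position"],z).round(4))
o=bot.get_obs();print(o)
print(R.from_quat(o["tool_rot"]).as_matrix().round(3))
E
```

```text
top router [294. 258.] 0.82 [0.53   0.1746 0.    ]
top router [266. 380.] 0.82 [0.2566 0.2197 0.    ]
top router [503. 248.] 0.5 [ 0.5735 -0.3012  0.    ]
top reset_hole [300. 269.] 0.94 [0.4978 0.1572 0.05  ]
top reset_hole [275. 393.] 0.72 [0.2322 0.1955 0.05  ]
top shutter_tab [261. 392.] 0.91 [0.2345 0.221  0.076 ]
top shutter_tab [291. 264.] 0.89 [0.5042 0.175  0.076 ]
top stylus [506. 248.] 0.69 [ 0.5714 -0.3056  0.01  ]
top stylus [493. 346.] 0.57 [ 0.3507 -0.2737  0.01  ]
top stand [502. 246.] 0.74 [ 0.5796 -0.3009  0.    ]
top flux_jar [417. 287.] 0.61 [ 0.4758 -0.1064  0.    ]
top solder_reel [440. 223.] 0.86 [ 0.6278 -0.1569  0.    ]
side router [181. 235.] 0.68 [0.2595 0.2302 0.    ]
side router [302. 240.] 0.62 [0.5232 0.1616 0.    ]
side router [416. 231.] 0.3 [0.7886 0.1531 0.    ]
side reset_hole [165. 227.] 0.57 [0.2307 0.1903 0.05  ]
side reset_hole [293. 224.] 0.56 [0.5012 0.1525 0.05  ]
side shutter_tab [292. 209.] 0.76 [0.5021 0.1727 0.076 ]
side shutter_tab [164. 208.] 0.76 [0.2312 0.2247 0.076 ]
side stand [395. 396.] 0.91 [ 0.5787 -0.2996  0.    ]
side flux_ja
[... 171 characters left out ...]
,  4.99230483e-03,  1.33522256e+00,
        2.19695847e-06,  1.57080469e+00]), 'joint_vel': array([-0.0007694 ,  0.00037984,  0.00041624, -0.00035728, -0.00080201,
       -0.0020333 ]), 'tau': array([-1.00367855e-03, -3.72150314e+01,  2.52679306e+01,  6.89405424e-04,
       -2.66453117e-04, -2.10120885e-05]), 'eef_pos': array([ 0.15480456, -0.47541848,  0.23133584]), 'tool_rot': array([9.87639696e-01, 1.56741286e-01, 3.49203296e-06, 1.49945348e-05]), 'ft_force': array([0.45768465, 0.36778093, 0.89593521]), 'ft_torque': array([-0.01233904, -0.0223121 , -0.01703205]), 'grasp_force': 0.0, 'grip_width': 0.08558625107155558}
[[ 0.951  0.31   0.   ]
 [ 0.31  -0.951 -0.   ]
 [ 0.     0.    -1.   ]]
```

View pics/top0.png

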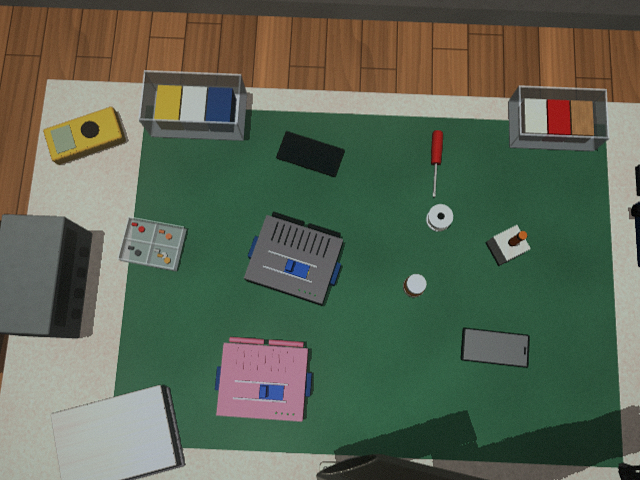

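View pics/side0.png

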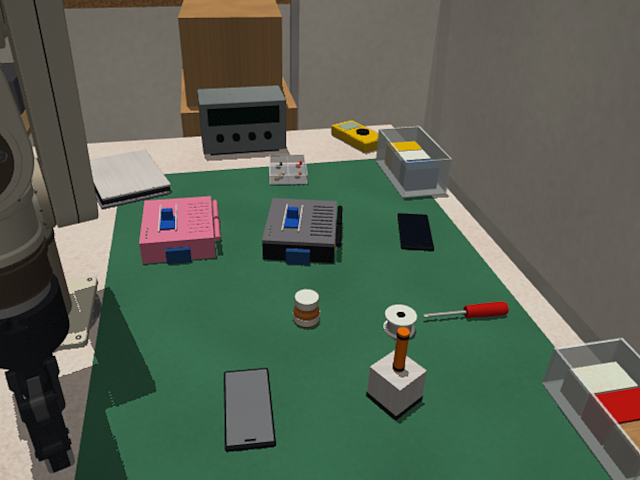

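```bash
cat > m.py <<'E'
from h import *
def cloud(p):
    v,u=np.mgrid[0:480,0:640];z=p["z_map"]
    P=np.stack([u,v,np.ones_like(u)],-1).reshape(-1,3)@np.linalg.inv(p["K"]).T*z.reshape(-1,1)
    Rm=cv2.Rodrigues(np.array(p["rvec"],float))[0]
    return ((P-np.array(p["tvec"],float).ravel())@Rm).reshape(480,640,3)
def sel(C,x0,x1,y0,y1,z0,z1):
    return C[(C[...,0]>x0)&(C[...,0]<x1)&(C[...,1]>y0)&(C[...,1]<y1)&(C[...,2]>z0)&(C[...,2]<z1)]
E
python3 - <<'E'
from m import *
for n in("top","side"):
    p=vision.camera(n);C=cloud(p)
    a=sel(C,.38,.66,.04,.30,.044,.0525)
    print(n,"router",len(a),a.mean(0),cv2.minAreaRect((a[:,:2]*1000).astype(np.float32)))
    t=sel(C,.42,.60,.10,.25,.066,.085);print("tab",len(t),t.mean(0),cv2.minAreaRect((t[:,:2]*1000).astype(np.float32)))
    b=sel(C,.5,.65,-.36,-.24,.06,.0675);print("stand",len(b),cv2.minAreaRect((b[:,:2]*1000).astype(np.float32)))
    s=sel(C,.5,.65,-.36,-.24,.075,.16);print("handle",len(s),s.mean(0),s.max(0),s.min(0))
    st=s[s[:,2]>.134];print("handletop",len(st),st.mean(0) if len(st) else 0)
    for q in("reset_hole","shutter_tab"):
        r=min(vision.place_of(p,q),key=lambda r:abs(at_z(p,r["position"],.05)[0]-.5));z=.05 if q[0]=="r" else .076
        print(q,r["position"],at_z(p,r["position"],z).round(4))
    # bystanders' heights along route
    f=sel(C,.4,.56,-.16,-.05,.04,.08);print("jar",len(f),f.max(0),f.min(0))
im=vision.camera("top")["image"]
cv2.imwrite("pics/rt.png",cv2.resize(im[200:320,230:360],None,fx=5,fy=5,interpolation=cv2.INTER_CUBIC)[:600])
E
```

```text
top router 4345 [0.52590749 0.17144438 0.0492532 ] ((527.7656860351562, 170.62294006347656), (180.655517578125, 163.0593719482422), 74.3238525390625)
tab 78 [0.50230606 0.17889205 0.07583438] ((502.3527526855469, 179.48696899414062), (14.539312362670898, 23.64594078063965), 75.13573455810547)
stand 481 ((574.9902954101562, -302.1353454589844), (59.28383255004883, 62.32149124145508), 28.81431770324707)
handle 146 [ 0.57242949 -0.2986399   0.12011853] [ 0.58301437 -0.2920593   0.14471662] [ 0.56498632 -0.30909726  0.07546183]
handletop 65 [ 0.57422825 -0.3009406   0.13946599]
reset_hole [303.4, 270.1] [0.4955 0.149  0.05  ]
shutter_tab [290.7, 264.1] [0.5031 0.1756 0.076 ]
jar 321 [ 0.49692005 -0.07577649  0.06066063] [ 0.45610762 -0.11885353  0.0408091 ]
side router 2852 [0.52314983 0.15816219 0.04922008] ((527.0657958984375, 169.10452270507812), (189.46958923339844, 163.0478515625), 74.21984100341797)
tab 76 [0.50192606 0.17463642 0.07281685] ((502.3906555175781, 176.2361602783203), (16.172893524169922, 21.74978256225586), 79.96080017089844)
stand 1077 ((574.1365966796875, -303.55712890625), (63.014244079589844, 62.31020736694336), 27.98767852783203)
handle 476 [ 0.57217897 -0.30829893  0.11359474] [ 0.58360996 -0.29588577  0.1418678 ] [ 0.565238   -0.31409536  0.07516947]
handletop 119 [ 0.57354047 -0.30549285  0.138681  ]
reset_hole [294.2, 225.6] [0.5019 0.1474 0.05  ]
shutter_tab [289.1, 207.3] [0.4971 0.1824 0.076 ]
jar 423 [ 0.49746718 -0.07686734  0.0575769 ] [ 0.455646   -0.12163923  0.04003058]
```

View pics/rt.png

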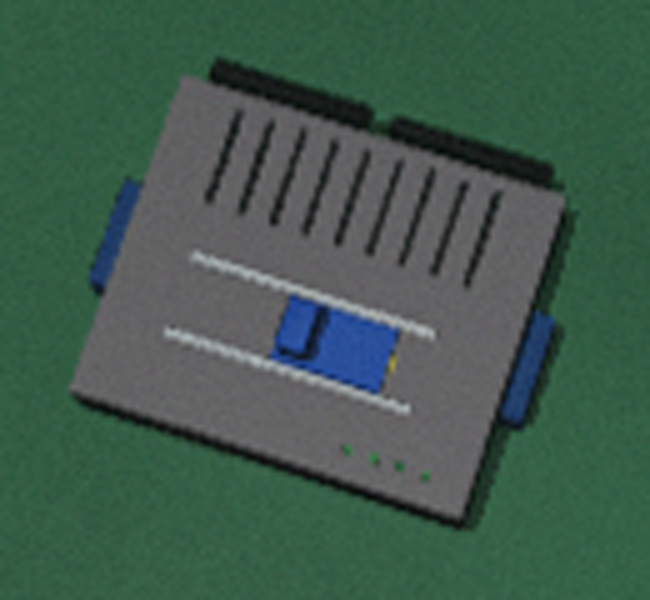

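```bash
python3 -m creep '[[[0,0,0],[0,0,0.147]],[[0,0,0],[0,0,0.147]],[[0,0,0],[0,0,0.147]],[[0,0,0],[0,0,0.148]],[[13,-60,0],[0,0,0]],[[13,-60,0],[0,0,0]],[[13,-60,0],[0,0,0]],[[13,-60,0],[0,0,0]],[[13,-60,0],[0,0,0]],[[13,-60,0],[0,0,0]],[[13,-60,0],[0,0,0]],[[13,-60,0],[0,0,0]]]' 85
python3 -m creep '[[[13,-60,0],[0,0,0]],[[13,-60,0],[0,0,0]],[[13,-60,0],[0,0,0]],[[13,-60,0],[0,0,0]],[[0,0,0],[0,0,0]],[[0,0,0],[0,0,0]]]'
cat > d.py <<'E'
from h import *
import sys
o=bot.get_obs();Rm=R.from_quat(o["tool_rot"]).as_matrix()
t=np.array([float(a) for a in sys.argv[1:4]])
print("clock",o["clock"],"tcp",o["eef_pos"].round(4),"yaw",np.arctan2(Rm[1,0],Rm[0,0]).round(4),"tilt",Rm[2].round(3),"shift mm",(Rm.T@(t-o["eef_pos"])*1000).round(1),"F",o["ft_force"].round(2))
E
python3 d.py .5023 .1785 .062
```

```text
clock: 2.65
eef_pos: [0.3765, -0.0762, 0.2318]
tool_rot: [0.994, -0.112, 0.002, -0.016]
ft_force: [-0.7, -0.5, -0.1]
grip_width: 0.085
grasp_force: 0.0
clock: 3.4
eef_pos: [0.4487, 0.0112, 0.2488]
tool_rot: [0.997, -0.034, 0.001, -0.07]
ft_force: [-0.4, -0.8, 0.3]
grip_width: 0.0851
grasp_force: 0.0
clock 3.4 tcp [0.4487 0.0112 0.2488] yaw -0.0688 tilt [-0.004 -0.14  -0.99 ] shift mm [  42.7 -142.8  208.7] F [-0.44 -0.82  0.29]
```

```bash
python3 -c "
from h import *
print(bot.get_obs()['joint_pos'].round(3))"; sleep 0; python3 -m creep '[[[0,0,0],[0,0,0]],[[0,0,0],[0,0,0]],[[0,0,0],[0,0,0]]]'; python3 -c "
from h import *
print(bot.get_obs()['joint_pos'].round(3))"
```

```text
[-0.07   0.132 -0.092  1.351  0.14   3.141]
clock: 3.78
eef_pos: [0.449, 0.0112, 0.2492]
tool_rot: [0.997, -0.035, 0.001, -0.07]
ft_force: [-0.4, -0.3, -0.1]
grip_width: 0.0847
grasp_force: 0.0
[-0.07   0.132 -0.091  1.351  0.141  3.141]
```

```bash
cat > t.py <<'E'
from h import *
import sys
# rotation vector (tool frame) that makes the tool vertical, then remaining z turn to yaw
o=bot.get_obs();Rm=R.from_quat(o["tool_rot"]).as_matrix();y=float(sys.argv[1])
z=Rm.T@np.array([0,0,-1.]);ax=np.cross([0,0,1],z);s=np.linalg.norm(ax);rv=ax/max(s,1e-9)*np.arcsin(s)
M=Rm@R.from_rotvec(rv).as_matrix();yaw=np.arctan2(M[1,0],M[0,0])
print("upright rotvec",rv.round(4),"then z turn",round(-((y-yaw+np.pi)%(2*np.pi)-np.pi),4),"joints",o["joint_pos"].round(3))
E
python3 t.py 2.867
```

```text
upright rotvec [-0.141   0.0026  0.    ] then z turn -2.9364 joints [-0.07   0.132 -0.091  1.351  0.141  3.141]
```

```bash
python3 -m creep '[[[0,0,0],[0,0,-0.183]],[[0,0,0],[-0.141,0.003,0]],[[0,0,0],[0,0,-0.183]],[[0,0,0],[0,0,-0.183]],[[0,0,0],[0,0,-0.183]],[[0,0,0],[0,0,-0.183]],[[0,0,0],[0,0,-0.183]],[[0,0,0],[0,0,-0.183]],[[0,0,0],[0,0,-0.183]],[[0,0,0],[0,0,-0.183]],[[0,0,0],[0,0,-0.183]],[[0,0,0],[0,0,-0.183]]]' >/dev/null
python3 -m creep '[[[0,0,0],[0,0,-0.183]],[[0,0,0],[0,0,-0.183]],[[0,0,0],[0,0,-0.183]],[[0,0,0],[0,0,-0.183]],[[0,0,0],[0,0,-0.183]],[[0,0,0],[0,0,0]],[[0,0,0],[0,0,0]]]'; python3 t.py 2.867; python3 d.py .5023 .1785 .062
```

```text
clock: 6.15
eef_pos: [0.4492, 0.0114, 0.2492]
tool_rot: [0.143, 0.99, 0.002, 0.013]
ft_force: [0.7, 0.9, 0.7]
grip_width: 0.0849
grasp_force: 0.0
upright rotvec [ 0.0085  0.0246 -0.    ] then z turn -0.0122 joints [ 2.500e-02  1.120e-01 -1.070e-01  1.326e+00  1.000e-03  3.120e-01]
clock 6.15 tcp [0.4492 0.0114 0.2492] yaw 2.8547 tilt [-0.025  0.009 -1.   ] shift mm [  1.  173.7 188.7] F [0.72 0.89 0.74]
```

```bash
python3 -m creep '[[[0,0,0],[0.0085,0.0246,-0.012]],[[-2,58,0],[0,0,0]],[[-2,58,0],[0,0,0]],[[-2,59,0],[0,0,0]],[[0,0,45],[0,0,0]],[[0,0,45],[0,0,0]],[[0,0,0],[0,0,0]],[[0,0,0],[0,0,0]]]'; python3 t.py 2.867; python3 d.py .5023 .1785 .062
```

```text
clock: 7.15
eef_pos: [0.5031, 0.1787, 0.1605]
tool_rot: [0.136, 0.991, 0.0, 0.001]
ft_force: [0.2, -0.5, 1.4]
grip_width: 0.085
grasp_force: 0.0
upright rotvec [ 0.0007  0.0013 -0.    ] then z turn 0.0019 joints [ 0.341  0.346 -0.038  1.185 -0.     0.614]
clock 7.15 tcp [0.5031 0.1787 0.1605] yaw 2.8689 tilt [-0.001  0.001 -1.   ] shift mm [ 0.8 -0.4 98.5] F [ 0.18 -0.54  1.39]
```

```bash
python3 -m creep '[[[0.8,0,40],[0,0,0]],[[0,0,40],[0,0,0]],[[0,0,20],[0,0,0]],[[0,0,0],[0,0,0]],[[0,0,0],[0,0,0]]]'; python3 -m creep '[[[0,0,0],[0,0,0]],[[0,0,0],[0,0,0]],[[0,0,0],[0,0,0]],[[0,0,0],[0,0,0]],[[0,0,0],[0,0,0]],[[0,0,0],[0,0,0]],[[0,0,0],[0,0,0]],[[0,0,0],[0,0,0]]]' 8;  python3 d.py .5023 .1785 .062
```

```text
clock: 7.78
eef_pos: [0.5034, 0.1792, 0.0615]
tool_rot: [0.136, 0.991, 0.001, 0.002]
ft_force: [0.4, -0.1, 1.0]
grip_width: 0.0846
grasp_force: 0.0
clock: 8.78
eef_pos: [0.5014, 0.1788, 0.0594]
tool_rot: [0.136, 0.991, 0.0, 0.0]
ft_force: [-1.8, 0.4, 5.1]
grip_width: 0.0127
grasp_force: 60.6
clock 8.775 tcp [0.5014 0.1788 0.0594] yaw 2.8695 tilt [-0.  0. -1.] shift mm [-1.  -0.  -2.6] F [-1.8   0.42  5.1 ]
```

```bash
python3 -m creep '[[[0,6,0],[0,0,0]],[[0,6,0],[0,0,0]],[[0,6,0],[0,0,0]],[[0,6,0],[0,0,0]],[[0,5,0],[0,0,0]],[[0,4,0],[0,0,0]],[[0,3,0],[0,0,0]],[[0,0,0],[0,0,0]],[[0,0,0],[0,0,0]]]';  python3 d.py .5014 .1788 .060
```

```text
clock: 9.9
eef_pos: [0.5106, 0.2118, 0.0594]
tool_rot: [0.136, 0.991, -0.002, 0.0]
ft_force: [-2.2, -4.1, 6.7]
grip_width: 0.0126
grasp_force: 60.9
clock 9.9 tcp [0.5106 0.2118 0.0594] yaw 2.8687 tilt [-0.001 -0.003 -1.   ] shift mm [  0.  -34.2  -0.5] F [-2.25 -4.12  6.67]
```

```bash
python3 -m creep '[[[0,-1,0],[0,0,0]],[[0,0,0],[0,0,0]],[[0,0,0],[0,0,0]],[[0,0,-20],[0,0,0]],[[0,0,-40],[0,0,0]],[[0,0,-40],[0,0,0]],[[0,0,-40],[0,0,0]]]' 85;python3 -m creep '[[[-20,-48,0],[0,0,0]],[[-20,-48,0],[0,0,0]],[[-20,-48,0],[0,0,0]],[[-20,-48,0],[0,0,0]],[[-20,-48,0],[0,0,0]],[[-20,-48,0],[0,0,0]],[[-20,-48,0],[0,0,0]],[[-20,-48,0],[0,0,0]],[[-20,-48,0],[0,0,0]],[[0,0,0],[0,0,0]],[[0,0,0],[0,0,0]]]'; python3 t.py 2.867;  python3 d.py .5743 -.3027 .081
python3 - <<'E'
from m import *
p=vision.camera("top");C=cloud(p)
t=sel(C,.42,.60,.10,.28,.066,.085);print("tab",len(t),t.mean(0),cv2.minAreaRect((t[:,:2]*1000).astype(np.float32)))
for q in("reset_hole","shutter_tab"):
  for r in vision.place_of(p,q)[:2]:print(q,np.round(r["position"],1),at_z(p,r["position"],.05 if q[0]=="r" else .076).round(4))
im=p["image"]
hsv=cv2.cvtColor(im,cv2.COLOR_BGR2HSV);m=cv2.inRange(hsv,(22,110,80),(35,255,255));m[:230]=0;m[300:]=0;m[:,:280]=0;m[:,330:]=0
ys,xs=np.nonzero(m);c=(xs.mean(),ys.mean());print("ring",len(xs),c,at_z(p,c,.05).round(4))
q=vision.camera("side")
for r in vision.place_of(q,"reset_hole")[:2]:print("side",at_z(q,r["position"],.05).round(4))
a=im[220:320,240:350];a=cv2.resize(a,None,fx=5,fy=5,interpolation=cv2.INTER_CUBIC)
cv2.imwrite("pics/open.png",a)
E
```

```text
clock: 10.78
eef_pos: [0.5106, 0.2125, 0.2002]
tool_rot: [0.136, 0.991, -0.0, -0.0]
ft_force: [1.1, -0.1, -0.4]
grip_width: 0.0847
grasp_force: 0.0
clock: 12.15
eef_pos: [0.5677, -0.2518, 0.1986]
tool_rot: [0.136, 0.991, 0.0, -0.0]
ft_force: [-0.3, 0.6, 0.0]
grip_width: 0.0848
grasp_force: 0.0
upright rotvec [ 0.0005 -0.0011  0.    ] then z turn 0.0021 joints [-0.418  0.5    0.299  1.371  0.    -0.145]
clock 12.15 tcp [ 0.5677 -0.2518  0.1986] yaw 2.8691 tilt [ 0.001  0.    -1.   ] shift mm [-20.2 -47.3 117.6] F [-0.33  0.57  0.04]
tab 78 [0.51127814 0.21064146 0.07567397] ((511.62060546875, 210.98146057128906), (13.818231582641602, 24.3016357421875), 77.66169738769531)
reset_hole [276.4 391.1] [0.2362 0.1924 0.05  ]
reset_hole [300.7 270.6] [0.4941 0.1548 0.05  ]
shutter_tab [274.6 258.8] [0.5132 0.2108 0.076 ]
shutter_tab [260.2 394. ] [0.23   0.2232 0.076 ]
ring 36 (np.float64(303.3888888888889), np.float64(270.6666666666667)) [0.4942 0.1489 0.05  ]
side [0.2323 0.1987 0.05  ]
side [0.4969 0.1566 0.05  ]
```

View pics/open.png

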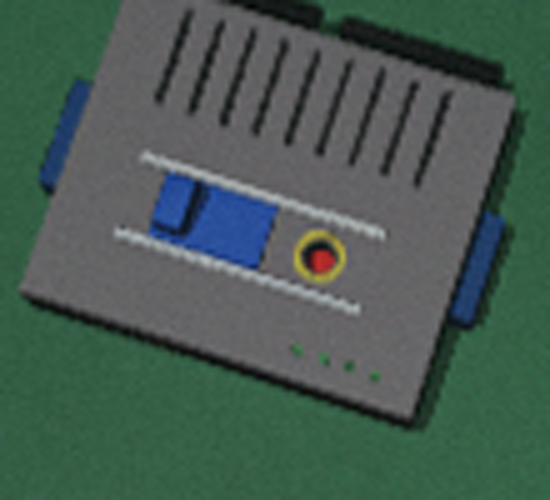

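The shutter is fully open: the ringed hole shows at crop (320,257), i.e. px (303.5,271), with the red button in it. Next, the stylus.

```bash
python3 -m creep '[[[-20,-47,0],[0,0,0]],[[0,0,0],[0,0,0]],[[0,0,0],[0,0,0]],[[0,0,40],[0,0,0]],[[0,0,40],[0,0,0]],[[0,0,30],[0,0,0]],[[0,0,6],[0,0,0]],[[0,0,0],[0,0,0]]]';python3 -m creep '[[[0,0,0],[0,0,0]],[[0,0,0],[0,0,0]],[[0,0,0],[0,0,0]],[[0,0,0],[0,0,0]],[[0,0,0],[0,0,0]],[[0,0,0],[0,0,0]],[[0,0,0],[0,0,0]],[[0,0,0],[0,0,0]]]' 8; python3 t.py 2.867;  python3 d.py .5743 -.3027 .081
```

```text
clock: 13.4
eef_pos: [0.5749, -0.3021, 0.0839]
tool_rot: [0.135, 0.991, -0.0, 0.0]
ft_force: [-0.5, -0.2, 1.4]
grip_width: 0.0852
grasp_force: 0.0
clock: 14.4
eef_pos: [0.5748, -0.303, 0.0838]
tool_rot: [0.136, 0.991, -0.0, 0.0]
ft_force: [-0.5, -0.3, 6.5]
grip_width: 0.0167
grasp_force: 58.4
upright rotvec [-0.0006  0.001   0.    ] then z turn 0.0023 joints [-0.485  0.625  0.206  1.15  -0.    -0.213]
clock 14.4 tcp [ 0.5748 -0.303   0.0838] yaw 2.8693 tilt [-0.001 -0.001 -1.   ] shift mm [0.6 0.2 2.8] F [-0.54 -0.31  6.5 ]
```

```bash
python3 -m creep '[[[0,0,-20],[0,0,0]],[[0,0,-40],[0,0,0]],[[0,0,-40],[0,0,0]],[[0,0,-30],[0,0,0]],[[22,46,0],[0,0,0]],[[22,46,0],[0,0,0]],[[22,46,0],[0,0,0]],[[22,46,0],[0,0,0]],[[22,46,0],[0,0,0]],[[22,46,0],[0,0,0]],[[22,46,0],[0,0,0]],[[22,46,0],[0,0,0]]]';python3 -m creep '[[[22,46,0],[0,0,0]],[[0,0,0],[0,0,0]],[[0,0,40],[0,0,0]],[[0,0,0],[0,0,0]],[[0,0,0],[0,0,0]],[[0,0,0],[0,0,0]]]'; python3 t.py 2.867;  python3 d.py .4937 .149 .1338
python3 - <<'E'
from m import *
o=bot.get_obs()
p=vision.camera("side");C=cloud(p)
x,y,z=o["eef_pos"]
for a in range(70,200,6):
    s=sel(C,x-.03,x+.03,y-.03,y+.03,a/1000,(a+6)/1000)
    if len(s):print(a,len(s),np.median(s,0).round(4))
u,v=proj(p,[x,y,z-.05])[0].astype(int);print(u,v,proj(p,[[.4937,.149,.05],[x,y,z-.0738],[x,y,z-.0188]]).round(1))
a=p["image"][v-60:v+60,u-60:u+60];cv2.imwrite("pics/tip.png",cv2.resize(a,None,fx=5,fy=5,interpolation=cv2.INTER_CUBIC));print(u-60,v-60)
E
```

```text
clock: 15.9
eef_pos: [0.503, 0.1005, 0.2123]
tool_rot: [0.136, 0.991, -0.0, -0.001]
ft_force: [1.0, 0.8, -0.4]
grip_width: 0.0166
grasp_force: 58.6
clock: 16.65
eef_pos: [0.4963, 0.149, 0.1745]
tool_rot: [0.136, 0.991, 0.0, 0.001]
ft_force: [0.3, 0.3, 0.0]
grip_width: 0.0171
grasp_force: 58.7
upright rotvec [ 0.0011  0.0022 -0.    ] then z turn 0.0015 joints [ 0.292  0.306 -0.058  1.205 -0.     0.565]
clock 16.65 tcp [0.4963 0.149  0.1745] yaw 2.8685 tilt [-0.002  0.001 -1.   ] shift mm [ 2.6 -0.7 40.7] F [0.25 0.3  0.  ]
100 6 [0.494  0.1474 0.1033]
106 8 [0.4947 0.1453 0.1096]
112 7 [0.4948 0.1454 0.1154]
118 7 [0.4943 0.147  0.1208]
124 9 [0.4944 0.1459 0.1266]
130 7 [0.4946 0.1457 0.133 ]
136 8 [0.4944 0.1468 0.1399]
142 8 [0.4943 0.1476 0.1442]
148 6 [0.4944 0.1457 0.1505]
154 15 [0.4934 0.1423 0.1578]
160 24 [0.4933 0.1408 0.1634]
166 13 [0.4948 0.1404 0.1683]
172 19 [0.4902 0.1339 0.1761]
178 22 [0.4902 0.1313 0.1813]
184 36 [0.4923 0.1308 0.1868]
190 34 [0.4917 0.1302 0.1936]
196 37 [0.4904 0.1299 0.1997]
291 194 [[290.3 225.6]
 [291.5 204.9]
 [291.6 181.6]]
231 134
```

View pics/tip.png

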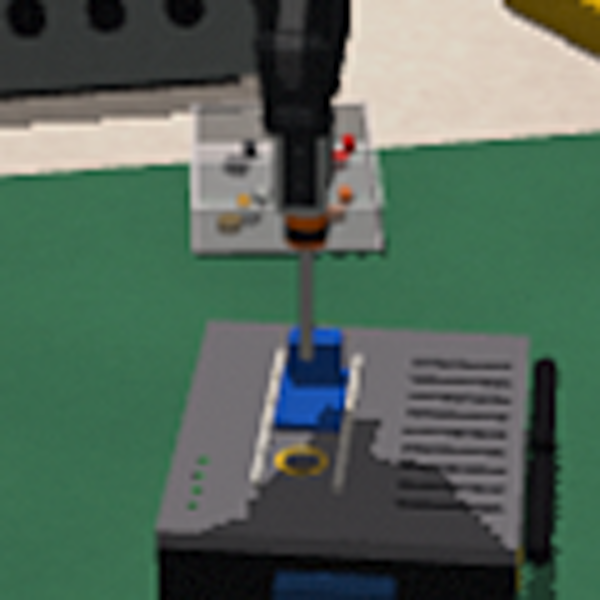

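```bash
python3 -m creep '[[[2.5,-0.7,0],[0,0,0]],[[0,0,0],[0,0,0]],[[0,0,20],[0,0,0]],[[0,0,20],[0,0,0]],[[0,0,10],[0,0,0]],[[0,0,8],[0,0,0]],[[0,0,8],[0,0,0]],[[0,0,0],[0,0,0]],[[0,0,0],[0,0,0]]]'; python3 d.py .4937 .149 .0998
python3 - <<'E'
from h import *
p=vision.camera("side");x,y,z=bot.get_obs()["eef_pos"];u,v=proj(p,[.4937,.149,.06])[0].astype(int)
cv2.imwrite("pics/in.png",cv2.resize(p["image"][v-40:v+40,u-40:u+40],None,fx=6,fy=6,interpolation=cv2.INTER_CUBIC))
E
```

```text
clock: 17.82
eef_pos: [0.4929, 0.1493, 0.1075]
tool_rot: [0.136, 0.991, 0.0, 0.0]
ft_force: [-1.0, 0.7, -0.3]
grip_width: 0.0164
grasp_force: 58.7
clock 17.825 tcp [0.4929 0.1493 0.1075] yaw 2.8694 tilt [-0.001  0.    -1.   ] shift mm [-0.9 -0.1  7.7] F [-0.95  0.66 -0.33]
```

View pics/in.png

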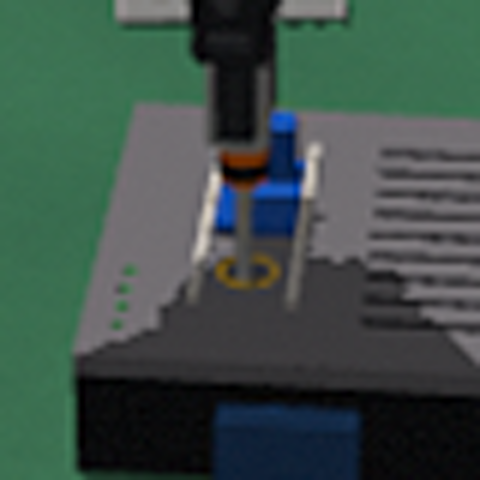

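The shaft at crop (243,275) is inside the yellow ring, whose centre is at (247,271), so the tip is in the hole. Now I press gently.

```bash
python3 -m creep '[[[-0.5,0,2],[0,0,0]],[[0,0,2],[0,0,0]],[[0,0,2],[0,0,0]],[[0,0,1.5],[0,0,0]],[[0,0,0],[0,0,0]],[[0,0,0],[0,0,0]]]'; python3 d.py .4937 .149 .0988
```

```text
clock: 18.62
eef_pos: [0.4934, 0.1491, 0.1]
tool_rot: [0.136, 0.991, 0.0, 0.0]
ft_force: [0.6, -0.8, 4.3]
grip_width: 0.0164
grasp_force: 58.8
clock 18.625 tcp [0.4934 0.1491 0.1   ] yaw 2.8694 tilt [-0.001  0.    -1.   ] shift mm [-0.4 -0.   1.2] F [ 0.63 -0.78  4.33]
```

```bash
python3 -m creep '[[[0,0,1],[0,0,0]],[[0,0,1],[0,0,0]],[[0,0,0],[0,0,0]],[[0,0,0],[0,0,0]]]'; python3 d.py .4937 .149 .0988; python3 -m creep '[[[0,0,0.5],[0,0,0]],[[0,0,0.5],[0,0,0]],[[0,0,0],[0,0,0]],[[0,0,0],[0,0,0]]]'; python3 d.py .4937 .149 .0988
```

```text
clock: 19.12
eef_pos: [0.4935, 0.1491, 0.0985]
tool_rot: [0.136, 0.991, 0.0, 0.001]
ft_force: [-1.1, 0.0, 9.5]
grip_width: 0.0165
grasp_force: 59.7
clock 19.125 tcp [0.4935 0.1491 0.0985] yaw 2.8694 tilt [-0.001  0.    -1.   ] shift mm [-0.2 -0.1 -0.3] F [-1.06  0.01  9.45]
clock: 19.62
eef_pos: [0.4937, 0.1492, 0.0983]
tool_rot: [0.136, 0.991, 0.0, 0.001]
ft_force: [-2.2, -0.5, 13.1]
grip_width: 0.0163
grasp_force: 60.1
clock 19.625 tcp [0.4937 0.1492 0.0983] yaw 2.8694 tilt [-0.002  0.001 -1.   ] shift mm [-0.  -0.2 -0.5] F [-2.25 -0.49 13.08]
```

Force rises past 6 N with almost no further travel, so the button is on its hard stop. I'll hold for more than 3 s, then verify and hand in.

```bash
Z='x'; for i in 1 2 3; do python3 -m creep '[[[0,0,0],[0,0,0]],[[0,0,0],[0,0,0]],[[0,0,0],[0,0,0]],[[0,0,0],[0,0,0]],[[0,0,0],[0,0,0]],[[0,0,0],[0,0,0]],[[0,0,0],[0,0,0]],[[0,0,0],[0,0,0]],[[0,0,0],[0,0,0]],[[0,0,0],[0,0,0]],[[0,0,0],[0,0,0]],[[0,0,0],[0,0,0]]]' | grep -E 'clock|eef|ft_f|grasp'; done
python3 - <<'E'
from m import *
p=vision.camera("top");C=cloud(p);t=sel(C,.46,.60,.19,.28,.066,.080);print("tab",len(t),t.mean(0) if len(t) else 0)
print(bot.get_obs()["ft_force"], workorder.job_done())
E
```

```text
clock: 21.12
eef_pos: [0.4937, 0.1491, 0.0983]
ft_force: [-2.5, -1.2, 13.7]
grasp_force: 60.1
clock: 22.62
eef_pos: [0.4938, 0.1491, 0.0983]
ft_force: [-2.7, -2.4, 12.5]
grasp_force: 60.1
clock: 24.12
eef_pos: [0.4937, 0.1491, 0.0983]
ft_force: [-3.4, -0.8, 13.4]
grasp_force: 60.1
tab 0 0
the job is handed in; nothing more can be done
[-2.24551701 -0.72588289 13.05448961] None
```

I handed the job in with the shutter slid to its end stop and the stylus, still gripped, holding the reset button down at about 13 N (over 4 s before hand-in); the gripper hid the shutter tab in my last picture, so its open position was last confirmed by camera before the press.

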